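# Park the sugar spatula in the hidden groove

## Task

Park the sugar spatula: draw it out of its wooden block, reach its tip in under the hood of the tool rest and set it on the floor there close to either end of the bay, then slide it sideways along the floor, without lifting it away, until it drops into the groove hidden under the hood. Leave it standing in the groove with its blade leaning back on the front bar, handle up towards the robot, and let go; do not disturb the jar, the tin or the bundle of sticks.

Things in the scene. Friction and masses are not known exactly. Their poses are not given: they have to be found in the camera images.
- rest: Covered steel tool rest, fixed, a bay between two yellow end boxes; 350 mm wide (y), 160 deep (x), 86 high. Origin: centre of its underside, on the table; x points into the bay away from the robot, y left along it, z up. Bay open in front (-x), side walls at y = -90 and 90 mm, rear wall at x = 55. End boxes: x -80 to 80, |y| 90 to 175, 86 high.
- rest_floor (a point): Point on the bay's flat floor under the hood, at x = 36, y = 0, z = 30 mm of the rest; axes as the rest. A hidden slot in the floor, the groove, runs front to back from rest x = 28 to 55, 20 mm wide (y), 12 deep, square edged. Its centre is anywhere from y = -40 to 40: not seen, not given. It is the only slot; elsewhere the floor is level.
- rest_hood (a point): Middle of the hood's lower front edge, at x = 22, y = 0, z = 72 mm of the rest. The hood covers the bay from here back to x = 80, top at z = 86. A tip on the floor at x = 36 must lean about 25 to 35 degrees from vertical, tip inward and handle towards the robot, to pass under it; at 30 degrees about 7 mm are free.
- rest_bar (a point): Middle of the axis of the round rest bar, 12 mm thick, along y from -160 to 160 mm, at x = -25, z = 108.5 mm of the rest. A spatula leaning 30 degrees, tip on the floor at x = 36, passes about 6 mm over the bar; lowered straight down at that lean onto the groove's bottom, its blade comes to lie on the bar.
- spatula_tip (a point): Centre of the square-cut end of the spatula's steel blade. Spatula axes: z from tip to handle, x through its thickness, y across its width. One rigid piece, 202 mm long, about 90 g: blade 5 mm thick (x), 14 wide (y), up to 136 mm from the tip; brass collar 22 x 30 mm up to 142; then the handle. Starts upright, tip down.
- spatula_handle (a point): Centre of the spatula's light wooden handle, 172 mm from the tip: 16 mm thick (x), 22 mm wide (y), 60 mm long (z); the place to grip it. Axes as for the tip.
- block: Wooden block, fixed, 70 x 70 x 70 mm, origin at the centre of its underside. The spatula stands upright in a slot in the middle of its top, 60 mm deep (about 0.5 mm play each side), tip 10 mm above the table, the blade's width along the block's y axis. The block stands to the left or to the right of the rest.
- jar_mid (a point): Centre of a loose amber sweets jar with red cap, 72 mm across, 100 mm high, standing on the other side of the rest from the block. Leave alone.
- tin_mid (a point): Centre of a loose green-labelled tin, 66 mm across, 85 mm high. Leave alone.
- sticks_mid (a point): Centre of a loose bundle of bamboo sticks lying on the table, 130 x 46 x 30 mm, long along its x axis. Leave alone.

How it is judged:
On the way, in this order (a step that is already met when the one before it is completed fails the run):
1. the leaning spatula's tip stands on the bay floor under the hood, near either end of the bay (more than 55 mm from the middle) (x of spatula_tip in the frame of rest between 0.022 and 0.058 m and z of spatula_tip in the frame of rest between 0.027 and 0.035 m and angle between spatula_tip's own z axis and vertical above 0.35 rad and (y of spatula_tip in the frame of rest above 0.055 m or y of spatula_tip in the frame of rest below -0.055 m)), for 0.1 s.
2. the tip has dropped at least 6 mm into the groove (x of spatula_tip in the frame of rest between 0.022 and 0.058 m and z of spatula_tip in the frame of rest between 0.01 and 0.0245 m and y of spatula_tip in the frame of rest between -0.065 and 0.065 m), for 0.2 s.
At the end, for the whole second after the job is handed in: The spatula, let go, stays with its tip centre in the groove under the hood (below z = 24.5 mm, x 22 to 58 mm, y within 65 mm of the middle, in the rest's frame), leaning 20 to 57 degrees from vertical, handle centre more than 20 mm in front of the rest's middle and over 100 mm up (all of step 2 and angle between spatula_tip's own z axis and vertical between 0.35 and 1 rad and z of spatula_handle in the frame of rest above 0.1 m and x of spatula_handle in the frame of rest below -0.02 m); the robot touches nothing.
It fails at once if the tip is lifted more than 15 mm off the bay floor while in the middle part of the bay under the hood (x of spatula_tip in the frame of rest above 0.022 m and z of spatula_tip in the frame of rest between 0.046 and 0.086 m and y of spatula_tip in the frame of rest between -0.05 and 0.05 m).
It fails at once if the jar, the tin or the stick bundle is moved more than 20 mm (distance of any of jar_mid, tin_mid, sticks_mid from where it was at the start of the episode above 0.02 m).
It also fails if it takes over 64 s, if anything falls off the work surface, if the arm or the gripper's body presses on something with over 40 N, if the wrist force passes 120 N, or if a joint passes its speed limit or range.

## Robot

A 6-joint arm with a two-finger parallel gripper is mounted at the origin on the work surface. World frame = base frame: x ahead of the robot, y to its left, z up, the work surface at z = 0. Lengths are in m, angles in rad, forces in N, time in s.
With the tool pointing down it reaches from about 0.3 to 0.875 m from the base axis. Payload 6.4 kg.
Tool frame: the origin (TCP) lies midway between the tips of the shut fingers; the grasp point (between the pads) lies r.grip_point_offset behind it (r.grip_point_offset is the distance from the TCP to the grasp point, in m); z points along the fingers, y is the line along which they close (so a half turn about z gives the same grasp; the last joint's range is limited). The gripper opens to 85 mm and grips with 20 to 120 N. Pads are 22 mm wide; open, the fingers measure 114 mm over their backs; the gripper's body (76 mm by 85 mm) begins 54 mm behind the grasp point. The pads swing forward as they close: fully open they stand 13 mm farther back than shut.
Start: joints at [-0.206, 0.181, 1.607, -0, 1.354, -0.206], TCP at [0.575, 0, 0.231] pointing down, gripper open.
Joint ranges: [-2.99, 2.99], [-0.89, 2.07], [0.3, 2.58], [-1.14, 4.28], [0, 2.63], [-3.12, 3.12]. Speed limits (rad/s): [2.57, 2.57, 3.01, 3.14, 3.14, 3.14].

## Interface

Orientations are given as a 3x3 rotation matrix whose columns are the frame's x, y, z axes.
In Python, from bench import r, viewer, close_job gives the robot as it stands.
- The arm moves only by the tool apply_moves, never from a script. Its argument "targets" is a list of rows, each a list of 7 numbers: the gripper's target within -1 to 1 (fully open at 1, half-way at 0, shut at -1), then the shift along the tool's x, y, z scaled (see below), then the turn, a rotation vector about the tool's x, y, z scaled (see below). A call has 1 to 8 rows; each row is the pose to reach, as a shift and turn from the pose commanded when the call began, along the tool's axes at that moment; what a row does not reach only later rows make up. The controller multiplies each number of a shift by 0.1 m and each number of a turn by 45 degrees. A row lasts 1/12 s, in which the tool goes at most 41.7 mm and 7.16 degrees, less where a joint would pass 70% of its speed; a pose out of reach is approached as far as the arm can. A call with a number of a shift or a turn outside -1 to 1 is refused whole. A call with a gripper value outside its range is refused whole. The fingers move at their own pace and stop on an object; "newtons" is the grip in N (left out, the last holds). Time passes only in rows, so rows that repeat a pose let the fingers close. It gives the time, the measured TCP pose, the force, the opening and the grip force at its end, in the units of the state.
- r.observe(): the state, without advancing time (a new reading comes with each control period).
- viewer.capture(name): name is "scene" or "side" or "wrist"; returns (picture, depth): 384x512x3 uint8, red, green, blue; 384x512 float32, m along the optical axis (not along the pixel's ray), 0 where there is no reading.
- viewer.camera_params(name): a dict with "camera_matrix" (3x3 intrinsics, pixels), "T" (4x4, takes a point from camera to world coordinates). Camera axes: x right, y up, looking along -z (the intrinsics and any distortion apply to the point x, -y, -z); pixel columns grow to the right and rows downward; lengths in m; the calibration is good to about 2 mm. A picture is of the moment at which its call begins: read the wrist's pose just before it. camera_params takes no time and is no camera call; for the wrist camera it gives the pose at the moment of the call.
- close_job(): hands the job in; it is judged then, once.
The state is a dict: "clock": time; "q": joint angles; "joint_velocities": joint speeds; "tau": joint torques, N m; "tool_pos": TCP position; "tool_rot": TCP orientation; "force": force on the tool from outside, world axes, zero at the start; "torque": the same for the moment, N m; "grip_width": finger opening in m; "grasp_force": force on a finger pad.
Only numpy, scipy, OpenCV 4.12 (cv2) and the standard library are available. Lean on these libraries where they do the work, as an engineer would, in place of code of your own. Each camera call takes 0.05 s, during which the arm holds its last target. There are 200 camera calls.

## Working session

There is one attempt and no reset: what is moved stays moved. The work goes in short steps, Python scripts to look and compute and a tool call to move; the robot and the scene stay as the last step left them, time stands still between calls to the robot, and variables do not carry over. Pictures are saved under pics/ and viewed, at most 10 in all, crops included, and the job is handed in when it is done.

Besides the shell and the picture viewer there is one more tool, called after ">>>" as name([rows], argument=value, ...), one row to a line, values as JSON. apply_moves: Moves the arm, as the interface text tells. Its arguments: {"type":"object","properties":{"targets":{"type":"array"},"newtons":{"type":"number"}},"required":["targets"]}

```bash
mkdir -p pics; cat > h.py <<'E'
import numpy as np,cv2
from bench import r,viewer
def cloud(name,d):
    P=viewer.camera_params(name);K=np.array(P["camera_matrix"]);T=np.array(P["T"])
    v,u=np.mgrid[:d.shape[0],:d.shape[1]]
    x=(u-K[0,2])/K[0,0]*d;y=(v-K[1,2])/K[1,1]*d
    p=np.stack([x,-y,-d,np.ones_like(d)],-1)
    w=(p@T.T)[...,:3]; w[d==0]=np.nan
    return w
E
python3 - <<'E'
from h import *
s=r.observe();print({k:np.round(v,3).tolist() for k,v in s.items()},r.grip_point_offset)
for n in("scene","side"):
    p,d=viewer.capture(n);np.savez(n+".npz",p=p,d=d,w=cloud(n,d));cv2.imwrite(f"pics/{n}0.png",p[...,::-1])
    P=viewer.camera_params(n);print(n,np.round(P["T"],3).tolist(),P["camera_matrix"],[k for k in P])
E
```

```text
{'clock': 0.0, 'q': [-0.206, 0.182, 1.608, 0.0, 1.354, -0.206], 'joint_velocities': [-0.001, 0.0, -0.002, -0.0, -0.0, 0.001], 'tau': [0.0, -44.487, -35.134, -0.0, 0.009, 0.0], 'tool_pos': [0.574, 0.0, 0.23], 'tool_rot': [[0.0, 1.0, -0.002], [1.0, -0.0, 0.0], [0.0, -0.002, -1.0]], 'force': [-0.227, 0.396, -0.507], 'torque': [-0.045, 0.012, -0.031], 'grasp_force': 0.0, 'grip_width': 0.085} 0.0187
scene [[-0.151, -0.79, 0.594, 1.049], [0.988, -0.111, 0.104, 0.088], [-0.016, 0.603, 0.798, 0.788], [0.0, 0.0, 0.0, 1.0]] [[354.8426378    0.         259.30333748]
 [  0.         354.8426378  190.15145107]
 [  0.           0.           1.        ]] ['camera_matrix', 'T']
side [[0.997, 0.036, -0.075, 0.478], [-0.083, 0.495, -0.865, -1.012], [0.006, 0.868, 0.496, 0.707], [0.0, 0.0, 0.0, 1.0]] [[469.82614919   0.         258.85646127]
 [  0.         469.82614919 189.53363584]
 [  0.           0.           1.        ]] ['camera_matrix', 'T']
```

View pics/scene0.png

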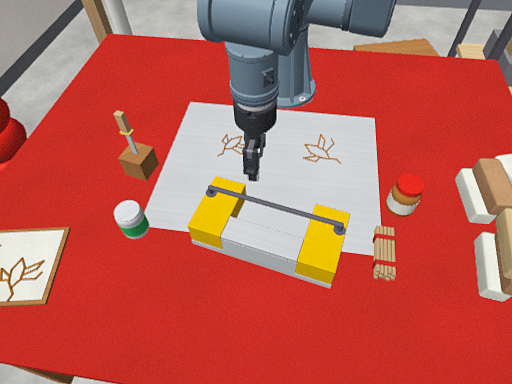

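View pics/side0.png

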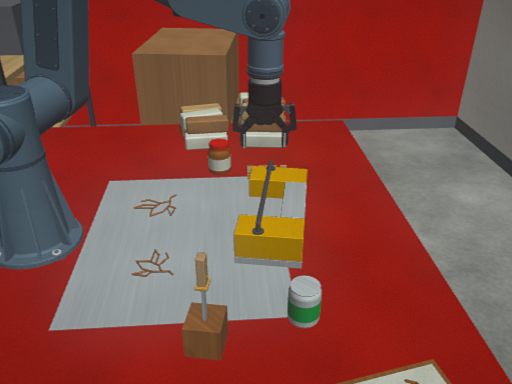

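Scene view (from behind the rest, image right = +y): block with spatula at (138,160), rest with yellow boxes at (215,212) and (325,245), bar ends (211,190) and (340,229), tin (130,218), jar (405,195), sticks (384,253). The side view shows the same from −y: block (205,330), spatula handle (201,270).

```bash
python3 - <<'E'
from h import *
for n in("scene","side"):
    f=np.load(n+".npz");p=f["p"].astype(int);w=f["w"];R,G,B=p[...,0],p[...,1],p[...,2];z=w[...,2]
    yel=(R>150)&(G>110)&(B<80)&(z>.08)&(z<.092)
    q=w[yel];print(n,"yel",len(q),np.round(q.mean(0),4));
    rc=cv2.minAreaRect(q[:,:2].astype(np.float32)*1000);print(rc)
    # block
    cu,cv_=(138,160) if n=="scene" else (205,330)
    m=np.zeros(z.shape,bool);m[cv_-80:cv_+40,cu-40:cu+40]=1
    t=m&(z>.066)&(z<.073);q=w[t];print("blocktop",len(q),cv2.minAreaRect(q[:,:2].astype(np.float32)*1000))
    for a,b in((.10,.135),(.152,.204),(.2035,.22)):
        q=w[m&(z>a)&(z<b)]
        if len(q):print("z",a,len(q),np.round(np.median(q,0),4),np.round(q.min(0),4),np.round(q.max(0),4))
    q=w[(z>.1)&(z<.125)&(w[...,0]>.4)&(w[...,0]<.8)&(abs(w[...,1])<.22)]
    if n=="scene" : q=q[q[:,0]>.5]
    print("bar?",len(q)); 
    u=[(130,218),(405,195),(384,253)] if n=="scene" else [(305,300),(219,155)]
    print([np.round(w[b,a],3).tolist() for a,b in u])
    # crops
    c=f["p"][cv_-60:cv_+30,cu-45:cu+45][...,::-1]
    cv2.imwrite(f"pics/{n}_crop.png",cv2.resize(c,None,fx=6,fy=6,interpolation=2))
E
```

```text
scene yel 3736 [0.622  0.0439 0.0859]
((604.1912841796875, 104.19441223144531), (239.39816284179688, 519.5416870117188), 3.5889029502868652)
blocktop 444 ((433.979736328125, -366.38922119140625), (72.53333282470703, 72.65396118164062), 77.7364501953125)
z 0.1 53 [ 0.4352 -0.3634  0.118 ] [ 0.431  -0.3753  0.1006] [ 0.4391 -0.3581  0.1341]
z 0.152 173 [ 0.4405 -0.3601  0.1783] [ 0.4254 -0.3801  0.1521] [ 0.4452 -0.35    0.2036]
z 0.2035 63 [ 0.4373 -0.3639  0.2108] [ 0.4249 -0.3771  0.2036] [ 0.4433 -0.3536  0.214 ]
bar? 739
[[0.651, -0.293, 0.087], [0.494, 0.349, 0.088], [0.626, 0.307, 0.029]]
side yel 1954 [ 0.6035 -0.0098  0.0853]
((608.0925903320312, 29.552154541015625), (355.2472229003906, 158.88165283203125), 79.123046875)
blocktop 1034 ((433.4527282714844, -367.70196533203125), (72.97379302978516, 71.21316528320312), 78.71038818359375)
z 0.1 70 [ 0.4341 -0.3727  0.1163] [ 0.4299 -0.3761  0.1001] [ 0.4376 -0.3598  0.1349]
z 0.152 283 [ 0.4342 -0.3771  0.1777] [ 0.4217 -0.3846  0.1521] [ 0.4433 -0.3584  0.2038]
z 0.2035 109 [ 0.4336 -0.3723  0.2108] [ 0.4251 -0.3803  0.2038] [ 0.4433 -0.3559  0.2129]
bar? 326
[[0.626, -0.342, 0.074], [0.467, 0.325, 0.07]]
```

```bash
python3 - <<'E'
from h import *
for n in("scene","side"):
    f=np.load(n+".npz");p=f["p"].astype(int);w=f["w"];R,G,B=p[...,0],p[...,1],p[...,2];z=w[...,2]
    near=np.hypot(w[...,0]-.608,w[...,1]-.03)<.22
    yel=(R>150)&(G>110)&(B<80)&(z>.082)&(z<.09)&near
    q=w[yel];print(n,cv2.minAreaRect(q[:,:2].astype(np.float32)*1000))
    q=w[(z>.107)&(z<.125)&near&(R<130)]; q=q[q[:,0]>.5]
    a=np.radians(-10.9);L=q[:,:2]-[.608,.03];xr=L@[np.cos(a),np.sin(a)];yr=L@[-np.sin(a),np.cos(a)]
    k=(abs(xr+.025)<.02)&(abs(yr)<.2)
    print("bar",k.sum(),np.polyfit(yr[k],xr[k],1),yr[k].min(),yr[k].max(),q[k,2].max())
    t=(z>.2085)&(z<.216)&(np.hypot(w[...,0]-.434,w[...,1]+.367)<.04)
    print("handle top",t.sum(),cv2.minAreaRect(w[t][:,:2].astype(np.float32)*1000))
    t=(z>.145)&(z<.156)&(np.hypot(w[...,0]-.434,w[...,1]+.367)<.04)
    print("collar",t.sum(),cv2.minAreaRect(w[t][:,:2].astype(np.float32)*1000))
E
```

```text
scene ((608.4334106445312, 30.800994873046875), (347.93096923828125, 160.0982666015625), 78.8650894165039)
bar 623 [ 0.0063134  -0.02395249] -0.1626687655439526 0.16657862071823118 0.11825455579103761
handle top 47 ((434.3598327636719, -366.11907958984375), (23.218017578125, 16.48016357421875), 79.12054443359375)
collar 53 ((439.61920166015625, -362.86981201171875), (18.871593475341797, 33.999351501464844), 27.61262321472168)
side ((608.0925903320312, 29.552154541015625), (355.2472229003906, 158.88165283203125), 79.123046875)
bar 294 [ 0.0057125  -0.02499699] -0.16696003216536315 0.16358491380181253 0.1171009349233122
handle top 84 ((433.5416564941406, -368.42572021484375), (23.237594604492188, 15.453837394714355), 79.6824722290039)
collar 94 ((433.9158630371094, -367.0799865722656), (32.69573974609375, 21.649913787841797), 78.6536865234375)
```

View pics/side_crop.png

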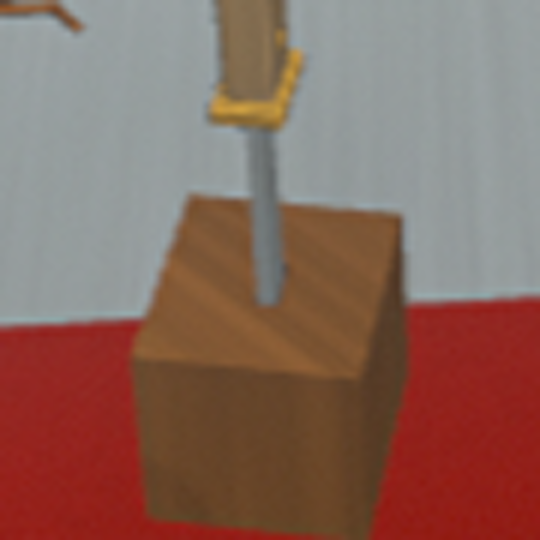

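Block and rest share a yaw near −11°; rest at (0.608, 0.030), spatula at (0.434, −0.367). The side crop shows the blade's thickness facing x, the slot in mid-top. I'll grip across the width (tool y = −spatula y), tool along the spatula axis.

>>> apply_moves([
  [1,-1,-0.4,-0.5,0,0,1],
  [1,-1,-0.4,-0.5,0,0,1],
  [1,-1,-0.4,-0.5,0,0,1],
  [1,-1,-0.4,-0.5,0,0,1],
  [1,-1,-0.4,-0.5,0,0,1],
  [1,-1,-0.4,-0.5,0,0,1],
  [1,-1,-0.4,-0.5,0,0,1],
  [1,-1,-0.4,-0.5,0,0,1],
])

```text
clock: 0.77
tool_pos: [0.5347, -0.1, 0.2809]
tool_rot: [[0.708, 0.706, -0.001], [0.706, -0.708, 0.0], [-0.0, -0.001, -1.0]]
force: [0.4, -0.6, 0.1]
grip_width: 0.0853
grasp_force: 0.0
```

>>> apply_moves([
  [1,-1,0.45,0,0,0,1],
  [1,-1,0.45,0,0,0,1],
  [1,-1,0.45,0,0,0,1],
  [1,-1,0.45,0,0,0,1],
  [1,-1,0.45,0,0,0,1],
  [1,-1,0.45,0,0,0,1],
  [1,-1,0.45,0,0,0,1],
  [1,-1,0.45,0,0,0,1],
])

```text
clock: 1.43
tool_pos: [0.4959, -0.2025, 0.2809]
tool_rot: [[1.0, 0.0, -0.001], [0.0, -1.0, 0.0], [-0.001, -0.0, -1.0]]
force: [0.0, 0.4, 0.6]
grip_width: 0.0852
grasp_force: 0.0
```

>>> apply_moves([
  [1,-0.6,1,0,0,0,0.247],
  [1,-0.6,1,0,0,0,0.247],
  [1,-0.6,1,0,0,0,0.247],
  [1,-0.6,1,0,0,0,0.247],
  [1,-0.6,1,0,0,0,0.247],
  [1,-0.6,1,0,0,0,0.247],
])

```text
clock: 1.93
tool_pos: [0.4362, -0.3022, 0.2811]
tool_rot: [[0.981, -0.192, -0.0], [-0.192, -0.981, 0.001], [-0.0, -0.001, -1.0]]
force: [-0.8, -0.2, 0.3]
grip_width: 0.0855
grasp_force: 0.0
```

```bash
cat >> h.py <<'E'
from scipy.spatial.transform import Rotation as Ro
PSI=np.radians(-11.1); REST=np.array([.6083,.0302,0])
RZ=Ro.from_euler('z',PSI).as_matrix()
def tool(lean,psi=PSI):  # tool R for lean (deg), tool x=sx,y=-sy,z=-sz
    S=Ro.from_euler('z',psi).as_matrix()@Ro.from_euler('y',-lean,degrees=True).as_matrix()
    return S@np.diag([1,-1,-1])
def delta(pos,R):
    s=r.observe();A=np.array(s["tool_rot"]);p=np.array(s["tool_pos"])
    print("t",round(s["clock"],2),"pos",np.round(p,4),"F",np.round(s["force"],2),"w",round(s["grip_width"],4),"gf",round(s["grasp_force"],1),"q",np.round(s["q"],2))
    print("shift/0.1",np.round(A.T@(np.array(pos)-p)/.1,3),"turn/45",np.round(Ro.from_matrix(A.T@R).as_rotvec(degrees=True)/45,3))
E
python3 -c "
from h import *
delta([.434,-.367,.262],tool(0))"
```

```text
t 1.93 pos [ 0.4362 -0.3022  0.2811] F [-0.78 -0.2   0.25] w 0.0855 gf 0.0 q [-0.83  0.04  1.66  0.    1.44  0.93]
shift/0.1 [0.103 0.641 0.19 ] turn/45 [-0.001  0.     0.001]
```

>>> apply_moves([
  [1,0.1,0.64,0,0,0,0],
  [1,0.1,0.64,0,0,0,0],
  [1,0.1,0.64,0,0,0,0],
  [1,0.1,0.64,0,0,0,0],
  [1,0.1,0.64,0,0,0,0],
])

```text
clock: 2.35
tool_pos: [0.4342, -0.3657, 0.281]
tool_rot: [[0.982, -0.191, -0.0], [-0.191, -0.982, 0.001], [-0.0, -0.001, -1.0]]
force: [0.1, -0.9, -0.5]
grip_width: 0.0855
grasp_force: 0.0
```

```bash
python3 - <<'E'
from h import *
delta([.434,-.367,.163],tool(0))
p,d=viewer.capture("wrist");w=cloud("wrist",d);cv2.imwrite("pics/wr1.png",p[...,::-1])
z=w[...,2];t=(z>.207)&(z<.217)&(np.hypot(w[...,0]-.434,w[...,1]+.367)<.04)
print(t.sum());
if t.sum()>5: print(cv2.minAreaRect(w[t][:,:2].astype(np.float32)*1000),z[t].max())
t=(z>.066)&(z<.074)&(np.hypot(w[...,0]-.434,w[...,1]+.367)<.07)
if t.sum()>5: print(cv2.minAreaRect(w[t][:,:2].astype(np.float32)*1000))
E
```

```text
t 2.35 pos [ 0.4342 -0.3657  0.281 ] F [ 0.05 -0.93 -0.52] w 0.0855 gf 0.0 q [-0.91  0.13  1.57  0.    1.45  0.85]
shift/0.1 [1.00e-03 1.40e-02 1.18e+00] turn/45 [-0.001  0.001  0.002]
667
((433.2027282714844, -369.0973205566406), (21.130605697631836, 15.857745170593262), 78.4900894165039) 0.21414004049126903
((433.1123352050781, -369.30535888671875), (69.8935775756836, 70.532958984375), 78.71508026123047)
```

View pics/wr1.png

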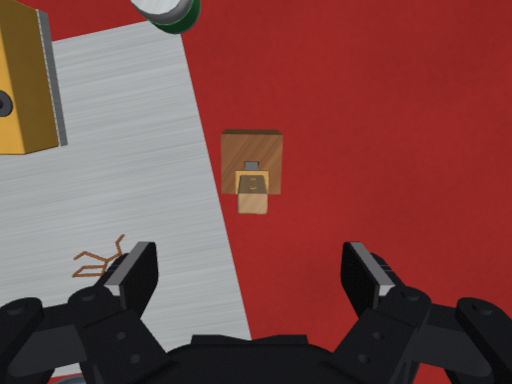

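The wrist view shows block (251,162) and handle top (253,195) midway between the open pads (157 and 342). Aligned; go down and grip.

>>> apply_moves([
  [1,0,0.02,0.4,0,0,0],
  [1,0,0.02,0.7,0,0,0],
  [1,0,0.02,1,0,0,0],
  [1,0,0.02,1,0,0,0],
])

```text
clock: 2.73
tool_pos: [0.431, -0.3644, 0.175]
tool_rot: [[0.982, -0.191, -0.007], [-0.191, -0.982, 0.009], [-0.008, -0.008, -1.0]]
force: [-1.1, 0.4, -1.6]
grip_width: 0.0852
grasp_force: 0.0
```

>>> apply_moves([
  [1,0,0,0.18,0,0,0],
  [1,0,0,0.18,0,0,0],
  [-1,0,0,0.18,0,0,0],
  [-1,0,0,0.18,0,0,0],
  [-1,0,0,0.18,0,0,0],
  [-1,0,0,0.18,0,0,0],
  [-1,0,0,0.18,0,0,0],
  [-1,0,0,0.18,0,0,0],
], newtons=40)

```text
clock: 3.4
tool_pos: [0.4336, -0.3692, 0.1643]
tool_rot: [[0.981, -0.193, 0.001], [-0.193, -0.981, -0.0], [0.001, -0.0, -1.0]]
force: [0.1, 1.9, 4.4]
grip_width: 0.0215
grasp_force: 39.8
```

>>> apply_moves([
  [-1,0,0,0,0,0,0],
  [-1,0,0,0,0,0,0],
  [-1,0,0,0,0,0,0],
  [-1,0,0,0,0,0,0],
  [-1,0,0,0,0,0,0],
  [-1,0,0,0,0,0,0],
], newtons=80)

```text
clock: 3.9
tool_pos: [0.4337, -0.3693, 0.1644]
tool_rot: [[0.981, -0.193, 0.001], [-0.193, -0.981, -0.0], [0.001, 0.0, -1.0]]
force: [0.3, 2.5, 6.8]
grip_width: 0.021
grasp_force: 77.8
```

>>> apply_moves([
  [-1,0,0,-0.2,0,0,0],
  [-1,0,0,-0.4,0,0,0],
  [-1,0,0,-0.6,0,0,0],
  [-1,0,0,-0.8,0,0,0],
  [-1,0,0,-1,0,0,0],
  [-1,0,0,-1,0,0,0],
])

```text
clock: 4.4
tool_pos: [0.4345, -0.371, 0.2678]
tool_rot: [[0.981, -0.193, 0.004], [-0.193, -0.981, -0.006], [0.005, 0.005, -1.0]]
force: [-0.4, -1.2, -0.6]
grip_width: 0.0205
grasp_force: 78.9
```

>>> apply_moves([
  [-1,0,0,-0.3,0,0,0],
  [-1,0,0,-0.6,0,0,0],
  [-1,0,0,-0.6,0,0,0],
  [-1,0,0,-0.6,0,0,0],
])

```text
clock: 4.73
tool_pos: [0.4336, -0.3699, 0.3243]
tool_rot: [[0.981, -0.193, 0.002], [-0.193, -0.981, -0.003], [0.002, 0.002, -1.0]]
force: [0.2, 0.1, -2.5]
grip_width: 0.021
grasp_force: 79.1
```

```bash
cat >> h.py <<'E'
L=.1544
def tcp_for(tip_rest,lean):  # tip centre in rest frame (m)
    R=tool(lean);return REST+RZ@np.array(tip_rest)-R[:,2]*L,R
def tip():
    s=r.observe();t=np.array(s["tool_pos"])+np.array(s["tool_rot"])[:,2]*L
    z=-np.array(s["tool_rot"])[:,2]
    print("tip in rest mm",np.round(RZ.T@(t-REST)*1000,1),"axis",np.round(RZ.T@z,3))
E
python3 - <<'E'
from h import *
p,d=viewer.capture("side");cv2.imwrite("pics/s2.png",cv2.resize(p[100:350,100:350],(600,600))[...,::-1])
tip();u=np.array([-.5,0,.866])
delta(*tcp_for(np.array([.036,-.068,.0325])+.16*u,30))
E
```

```text
tip in rest mm [ -95.1 -425.6  168.1] axis [ 0. -0.  1.]
t 4.78 pos [ 0.4331 -0.3692  0.3225] F [-0.46 -0.06 -2.2 ] w 0.0208 gf 79.1 q [-0.91  0.11  1.51 -0.    1.53  0.85]
shift/0.1 [-0.262 -3.576  0.178] turn/45 [-0.     0.667 -0.   ]
```

View pics/s2.png

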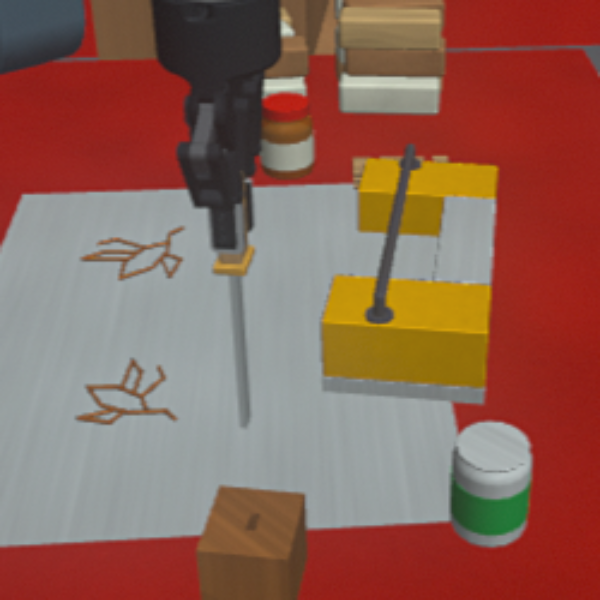

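The side view shows the blade fully out of the block (tip at (243,425) in the crop), straight in the grip. Lean it and carry it over to the right end of the bay.

>>> apply_moves([
  [-1,-0.1,-0.4,0,0,0.1,0],
  [-1,-0.2,-0.8,0,0,0.25,0],
  [-1,-0.26,-1,0,0,0.4,0],
  [-1,-0.26,-1,0,0,0.55,0],
  [-1,-0.26,-1,0,0,0.667,0],
  [-1,-0.26,-1,0,0,0.667,0],
])

```text
clock: 5.28
tool_pos: [0.4246, -0.2636, 0.3184]
tool_rot: [[0.85, -0.194, 0.49], [-0.171, -0.981, -0.093], [0.499, -0.005, -0.867]]
force: [-1.2, -0.5, -2.5]
grip_width: 0.0211
grasp_force: 79.0
```

>>> apply_moves([
  [-1,0,-0.3,0,0,0,0],
  [-1,0,-0.6,0,0,0,0],
  [-1,0,-1,0,0,0,0],
  [-1,0,-1,0,0,0,0],
])

```text
clock: 5.62
tool_pos: [0.4469, -0.1616, 0.322]
tool_rot: [[0.852, -0.186, 0.489], [-0.163, -0.983, -0.09], [0.497, -0.003, -0.868]]
force: [0.6, -0.4, -1.1]
grip_width: 0.021
grasp_force: 79.6
```

>>> apply_moves([
  [-1,0,-0.3,0,0,0,0],
  [-1,0,-0.6,0,0,0,0],
  [-1,0,-1,0,0,0,0],
  [-1,0,-1,0,0,0,0],
  [-1,0,-1,0,0,0,0],
])

```text
clock: 6.03
tool_pos: [0.4659, -0.0663, 0.3223]
tool_rot: [[0.853, -0.185, 0.489], [-0.161, -0.983, -0.092], [0.497, 0.0, -0.868]]
force: [-0.2, 0.4, -1.1]
grip_width: 0.0208
grasp_force: 79.8
```

```bash
python3 - <<'E'
from h import *
tip();u=np.array([-.5,0,.866])
delta(*tcp_for(np.array([.036,-.068,.0325])+.12*u,30))
E
```

```text
tip in rest mm [ -44.4 -121.6  188.4] axis [-0.497 -0.003  0.868]
t 6.03 pos [ 0.4659 -0.0663  0.3223] F [-0.16  0.35 -1.08] w 0.0208 gf 79.8 q [-0.51 -0.54  2.12  0.18  1.07  1.2 ]
shift/0.1 [-0.082 -0.54   0.554] turn/45 [-0.004  0.004  0.008]
```

>>> apply_moves([
  [-1,0,-0.3,0,0,0,0],
  [-1,-0.08,-0.54,0,0,0.004,0.008],
  [-1,-0.08,-0.54,0.3,0,0.004,0.008],
  [-1,-0.08,-0.54,0.55,0,0.004,0.008],
  [-1,-0.08,-0.54,0.55,0,0.004,0.008],
  [-1,-0.08,-0.54,0.55,0,0.004,0.008],
  [-1,-0.08,-0.54,0.55,0,0.004,0.008],
])

```text
clock: 6.62
tool_pos: [0.4962, -0.0223, 0.272]
tool_rot: [[0.847, -0.2, 0.492], [-0.175, -0.98, -0.098], [0.502, -0.003, -0.865]]
force: [-0.1, -0.5, -0.6]
grip_width: 0.0214
grasp_force: 79.7
```

```bash
python3 - <<'E'
from h import *
tip()
delta(*tcp_for(np.array([.036,-.068,.0325]),30))
p,d=viewer.capture("side");cv2.imwrite("pics/s3.png",cv2.resize(p[120:280,200:340],(700,600),interpolation=2)[...,::-1])
w=cloud("side",d);np.savez("s3.npz",w=w,p=p)
E
```

```text
tip in rest mm [-22.4 -73.3 138.5] axis [-0.502  0.002  0.865]
t 6.62 pos [ 0.4962 -0.0223  0.272 ] F [-0.1  -0.5  -0.63] w 0.0214 gf 79.7 q [-0.33 -0.41  2.14  0.08  0.89  1.41]
shift/0.1 [-0.024 -0.053  1.209] turn/45 [ 0.002 -0.003 -0.011]
```

View pics/s3.png

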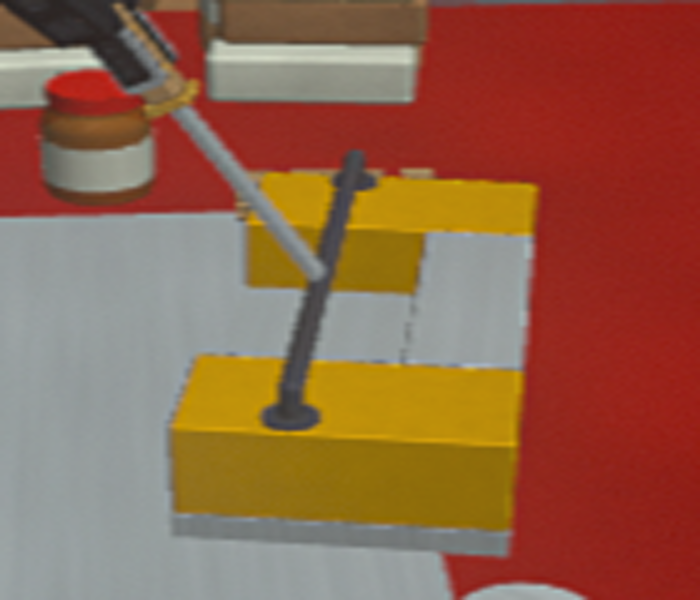

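The side view shows the spatula leaning, tip (315,270 in the crop) just over the bar, inside the bay's right end. Insert along its axis.

>>> apply_moves([
  [-1,-0.02,-0.05,0.1,0,0,-0.01],
  [-1,-0.02,-0.05,0.25,0,0,-0.01],
  [-1,-0.02,-0.05,0.4,0,0,-0.01],
  [-1,-0.02,-0.05,0.4,0,0,-0.01],
  [-1,-0.02,-0.05,0.4,0,0,-0.01],
  [-1,-0.02,-0.05,0.4,0,0,-0.01],
])

```text
clock: 7.17
tool_pos: [0.5155, -0.0199, 0.2376]
tool_rot: [[0.847, -0.192, 0.495], [-0.165, -0.981, -0.098], [0.504, 0.001, -0.863]]
force: [0.1, 0.9, -0.3]
grip_width: 0.0212
grasp_force: 79.7
```

```bash
python3 - <<'E'
from h import *
tip()
delta(*tcp_for(np.array([.036,-.068,.0325]),30))
E
```

```text
tip in rest mm [ -3.5 -67.2 104.3] axis [-0.504  0.001  0.863]
t 7.17 pos [ 0.5155 -0.0199  0.2376] F [ 0.08  0.87 -0.28] w 0.0212 gf 79.7 q [-0.3  -0.32  2.15  0.08  0.78  1.42]
shift/0.1 [-0.013  0.009  0.82 ] turn/45 [ 0.001 -0.007  0.001]
```

>>> apply_moves([
  [-1,-0.013,0,0.1,0,-0.007,0],
  [-1,-0.013,0,0.2,0,-0.007,0],
  [-1,-0.013,0,0.3,0,-0.007,0],
  [-1,-0.013,0,0.4,0,-0.007,0],
  [-1,-0.013,0,0.5,0,-0.007,0],
  [-1,-0.013,0,0.6,0,-0.007,0],
  [-1,-0.013,0,0.68,0,-0.007,0],
  [-1,-0.013,0,0.68,0,-0.007,0],
])

```text
clock: 7.83
tool_pos: [0.5477, -0.026, 0.1764]
tool_rot: [[0.851, -0.192, 0.488], [-0.166, -0.981, -0.096], [0.498, 0.001, -0.867]]
force: [-0.5, 0.8, -1.2]
grip_width: 0.0209
grasp_force: 79.7
```

```bash
python3 - <<'E'
from h import *
tip()
delta(*tcp_for(np.array([.036,-.068,.0312]),30))
p,d=viewer.capture("scene");cv2.imwrite("pics/c4.png",cv2.resize(p[140:290,170:370],(800,600),interpolation=2)[...,::-1])
E
```

```text
tip in rest mm [ 28.2 -66.9  42.4] axis [-0.498  0.     0.867]
t 7.83 pos [ 0.5477 -0.026   0.1764] F [-0.54  0.84 -1.19] w 0.0209 gf 79.7 q [-0.29 -0.13  2.14  0.09  0.62  1.41]
shift/0.1 [0.008 0.012 0.136] turn/45 [0.    0.003 0.001]
```

>>> apply_moves([
  [-1,0.005,0,0.04,0,0,0],
  [-1,0.005,0,0.07,0,0,0],
  [-1,0.005,0,0.1,0,0,0],
  [-1,0.005,0,0.1,0,0,0],
  [-1,0.005,0,0.1,0,0,0],
])

```text
clock: 8.3
tool_pos: [0.5529, -0.0268, 0.1682]
tool_rot: [[0.851, -0.191, 0.489], [-0.166, -0.982, -0.096], [0.498, 0.001, -0.867]]
force: [-0.3, 0.2, 0.4]
grip_width: 0.0213
grasp_force: 79.7
```

>>> apply_moves([
  [-1,0,0,0.01,0,0,0],
  [-1,0,0,0.02,0,0,0],
  [-1,0,0,0.02,0,0,0],
  [-1,0,0,0.02,0,0,0],
])

```text
clock: 8.63
tool_pos: [0.5539, -0.027, 0.1665]
tool_rot: [[0.851, -0.191, 0.489], [-0.166, -0.982, -0.096], [0.498, 0.001, -0.867]]
force: [-0.0, 0.3, -0.9]
grip_width: 0.0209
grasp_force: 79.7
```

>>> apply_moves([
  [-1,0,0,0.01,0,0,0],
  [-1,0,0,0.01,0,0,0],
  [-1,0,0,0.01,0,0,0],
])

```text
clock: 8.88
tool_pos: [0.5544, -0.0271, 0.1656]
tool_rot: [[0.851, -0.191, 0.489], [-0.166, -0.982, -0.096], [0.498, 0.001, -0.867]]
force: [0.5, 0.5, -1.9]
grip_width: 0.0209
grasp_force: 79.7
```

```bash
python3 -c "
from h import *
tip()
delta(*tcp_for(np.array([.036,-.068,.0312]),30))"
```

```text
tip in rest mm [ 35.1 -66.7  31.8] axis [-0.498  0.     0.867]
t 8.88 pos [ 0.5544 -0.0271  0.1656] F [ 0.5   0.55 -1.86] w 0.0209 gf 79.7 q [-0.29 -0.09  2.13  0.09  0.59  1.41]
shift/0.1 [0.002 0.014 0.009] turn/45 [0.    0.003 0.002]
```

>>> apply_moves([
  [-1,-0.005,0,0.009,0,0,0],
  [-1,-0.005,0,0.009,0,0,0],
  [-1,-0.005,0,0.009,0,0,0],
])

```text
clock: 9.13
tool_pos: [0.5549, -0.0272, 0.1651]
tool_rot: [[0.85, -0.192, 0.49], [-0.166, -0.981, -0.096], [0.499, 0.001, -0.866]]
force: [1.0, 0.8, 1.6]
grip_width: 0.0209
grasp_force: 80.0
```

>>> apply_moves([
  [-1,-0.005,0,0.009,0,0,0],
  [-1,-0.005,0,0.009,0,0,0],
  [-1,-0.005,0,0.009,0,0,0],
])

```text
clock: 9.38
tool_pos: [0.5552, -0.0273, 0.1647]
tool_rot: [[0.85, -0.191, 0.491], [-0.165, -0.982, -0.096], [0.5, 0.001, -0.866]]
force: [-4.5, 0.6, 7.0]
grip_width: 0.0211
grasp_force: 81.4
```

>>> apply_moves([
  [-1,-0.005,0,0.009,0,0,0],
  [-1,-0.005,0,0.009,0,0,0],
  [-1,-0.005,0,0.009,0,0,0],
])

```text
clock: 9.63
tool_pos: [0.5559, -0.0275, 0.1642]
tool_rot: [[0.849, -0.192, 0.492], [-0.165, -0.981, -0.097], [0.502, 0.001, -0.865]]
force: [0.3, 1.2, 4.8]
grip_width: 0.0213
grasp_force: 80.3
```

On the floor (contact, ~6 N). Now slide along +y.

>>> apply_moves([
  [-1,0,-0.015,0,0,0,0],
  [-1,0,-0.03,0,0,0,0],
  [-1,0,-0.045,0,0,0,0],
  [-1,0,-0.06,0,0,0,0],
  [-1,0,-0.075,0,0,0,0],
  [-1,0,-0.09,0,0,0,0],
  [-1,0,-0.105,0,0,0,0],
  [-1,0,-0.12,0,0,0,0],
])

```text
clock: 10.3
tool_pos: [0.5581, -0.0166, 0.1641]
tool_rot: [[0.849, -0.192, 0.492], [-0.165, -0.981, -0.098], [0.502, 0.003, -0.865]]
force: [-1.3, -4.3, 6.0]
grip_width: 0.021
grasp_force: 80.5
```

```bash
python3 -c "
from h import *
tip()
delta(*tcp_for(np.array([.037,-.044,.0290]),30))"
```

```text
tip in rest mm [ 37.2 -55.8  30.5] axis [-0.502  0.002  0.865]
t 10.3 pos [ 0.5581 -0.0166  0.1641] F [-1.28 -4.25  5.98] w 0.021 gf 80.5 q [-0.26 -0.08  2.12  0.06  0.57  1.46]
shift/0.1 [-0.006 -0.115  0.012] turn/45 [ 0.002 -0.002  0.002]
```

>>> apply_moves([
  [-1,0,-0.0125,0,0,0,0],
  [-1,0,-0.025,0,0,0,0],
  [-1,0,-0.0375,0,0,0,0],
  [-1,0,-0.05,0,0,0,0],
  [-1,0,-0.0625,0,0,0,0],
  [-1,0,-0.075,0,0,0,0],
  [-1,0,-0.0875,0,0,0,0],
  [-1,0,-0.1,0,0,0,0],
])

```text
clock: 10.97
tool_pos: [0.56, -0.0067, 0.1641]
tool_rot: [[0.849, -0.192, 0.492], [-0.165, -0.981, -0.098], [0.502, 0.003, -0.865]]
force: [-0.7, -3.8, 5.5]
grip_width: 0.0213
grasp_force: 80.5
```

>>> apply_moves([
  [-1,0,-0.0125,0,0,0,0],
  [-1,0,-0.025,0,0,0,0],
  [-1,0,-0.0375,0,0,0,0],
  [-1,0,-0.05,0,0,0,0],
  [-1,0,-0.0625,0,0,0,0],
  [-1,0,-0.075,0,0,0,0],
  [-1,0,-0.0875,0,0,0,0],
  [-1,0,-0.1,0,0,0,0],
])

```text
clock: 11.63
tool_pos: [0.562, 0.0032, 0.1641]
tool_rot: [[0.849, -0.192, 0.492], [-0.165, -0.981, -0.098], [0.501, 0.002, -0.865]]
force: [-0.8, -3.6, 6.3]
grip_width: 0.0213
grasp_force: 80.6
```

>>> apply_moves([
  [-1,0,-0.0125,0,0,0,0],
  [-1,0,-0.025,0,0,0,0],
  [-1,0,-0.0375,0,0,0,0],
  [-1,0,-0.05,0,0,0,0],
  [-1,0,-0.0625,0,0,0,0],
  [-1,0,-0.075,0,0,0,0],
  [-1,0,-0.0875,0,0,0,0],
  [-1,0,-0.1,0,0,0,0],
])

```text
clock: 12.3
tool_pos: [0.5639, 0.013, 0.1641]
tool_rot: [[0.849, -0.192, 0.492], [-0.165, -0.981, -0.098], [0.502, 0.002, -0.865]]
force: [-0.1, -3.5, 6.1]
grip_width: 0.0208
grasp_force: 80.6
```

>>> apply_moves([
  [-1,0,-0.0125,0,0,0,0],
  [-1,0,-0.025,0,0,0,0],
  [-1,0,-0.0375,0,0,0,0],
  [-1,0,-0.05,0,0,0,0],
  [-1,0,-0.0625,0,0,0,0],
  [-1,0,-0.075,0,0,0,0],
  [-1,0,-0.0875,0,0,0,0],
  [-1,0,-0.1,0,0,0,0],
])

```text
clock: 12.97
tool_pos: [0.5657, 0.0229, 0.164]
tool_rot: [[0.85, -0.192, 0.492], [-0.165, -0.981, -0.098], [0.501, 0.002, -0.865]]
force: [0.8, -4.9, 5.5]
grip_width: 0.0213
grasp_force: 80.6
```

```bash
python3 -c "
from h import *
tip()
delta(*tcp_for(np.array([.037,-.044,.0290]),30))"
```

```text
tip in rest mm [ 37.  -15.6  30.4] axis [-0.501  0.002  0.865]
t 12.97 pos [0.5657 0.0229 0.164 ] F [ 0.81 -4.91  5.47] w 0.0213 gf 80.6 q [-0.16 -0.05  2.1  -0.04  0.57  1.63]
shift/0.1 [-0.005  0.286  0.012] turn/45 [ 0.002 -0.002  0.003]
```

Steady contact, tip at y ≈ −16. Continue.

>>> apply_moves([
  [-1,0,-0.0125,0,0,0,0],
  [-1,0,-0.025,0,0,0,0],
  [-1,0,-0.0375,0,0,0,0],
  [-1,0,-0.05,0,0,0,0],
  [-1,0,-0.0625,0,0,0,0],
  [-1,0,-0.075,0,0,0,0],
  [-1,0,-0.0875,0,0,0,0],
  [-1,0,-0.1,0,0,0,0],
])

```text
clock: 13.63
tool_pos: [0.5652, 0.0342, 0.1611]
tool_rot: [[0.853, -0.191, 0.486], [-0.166, -0.982, -0.095], [0.496, 0.001, -0.869]]
force: [-0.2, -0.5, -1.6]
grip_width: 0.0209
grasp_force: 79.7
```

The floor force vanished and the tool sank 3 mm: over the groove (tip y ≈ −5). Lower straight down.

>>> apply_moves([
  [-1,-0.01,0,0.017,0,0,0],
  [-1,-0.02,0,0.035,0,0,0],
  [-1,-0.02,0,0.035,0,0,0],
  [-1,-0.02,0,0.035,0,0,0],
])

```text
clock: 13.97
tool_pos: [0.566, 0.0337, 0.158]
tool_rot: [[0.852, -0.191, 0.488], [-0.166, -0.982, -0.096], [0.497, 0.001, -0.868]]
force: [-0.7, -0.0, -1.1]
grip_width: 0.0212
grasp_force: 79.7
```

```bash
python3 -c "
from h import *
tip()
delta(*tcp_for(np.array([.037,-.005,.0195]),30))"
```

```text
tip in rest mm [34.6 -4.7 24. ] axis [-0.497  0.     0.868]
t 13.97 pos [0.566  0.0337 0.158 ] F [-0.68 -0.01 -1.12] w 0.0212 gf 79.7 q [-0.13 -0.04  2.1  -0.06  0.56  1.67]
shift/0.1 [-0.007  0.003  0.051] turn/45 [0.    0.004 0.002]
```

Tip 6–7 mm below the floor, no forces. Lower the remaining ~5 mm gently.

>>> apply_moves([
  [-1,-0.01,0,0.02,0,0,0],
  [-1,-0.015,0,0.03,0,0,0],
  [-1,-0.015,0,0.03,0,0,0],
  [-1,-0.015,0,0.03,0,0,0],
])

```text
clock: 14.3
tool_pos: [0.5665, 0.0336, 0.1551]
tool_rot: [[0.851, -0.192, 0.489], [-0.166, -0.981, -0.096], [0.498, 0.001, -0.867]]
force: [1.0, 0.1, -0.7]
grip_width: 0.0211
grasp_force: 79.8
```

>>> apply_moves([
  [-1,-0.005,0,0.01,0,0,0],
  [-1,-0.005,0,0.01,0,0,0],
  [-1,-0.005,0,0.01,0,0,0],
])

```text
clock: 14.55
tool_pos: [0.5668, 0.0336, 0.1542]
tool_rot: [[0.851, -0.191, 0.489], [-0.166, -0.982, -0.096], [0.499, 0.001, -0.867]]
force: [0.1, -0.0, -0.5]
grip_width: 0.0215
grasp_force: 79.8
```

```bash
python3 -c "
from h import *
tip()
delta(*tcp_for(np.array([.037,-.005,.0195]),30))"
```

```text
tip in rest mm [35.5 -4.7 20.3] axis [-0.499  0.     0.867]
t 14.55 pos [0.5668 0.0336 0.1542] F [ 0.14 -0.02 -0.51] w 0.0215 gf 79.8 q [-0.13 -0.03  2.1  -0.06  0.55  1.67]
shift/0.1 [0.006 0.004 0.014] turn/45 [0.    0.002 0.002]
```

>>> apply_moves([
  [-1,-0.005,0,0.01,0,0,0],
  [-1,-0.005,0,0.01,0,0,0],
  [-1,-0.005,0,0.01,0,0,0],
])

```text
clock: 14.8
tool_pos: [0.567, 0.0336, 0.1532]
tool_rot: [[0.851, -0.191, 0.49], [-0.166, -0.982, -0.096], [0.499, 0.001, -0.867]]
force: [0.9, 0.1, 0.2]
grip_width: 0.0213
grasp_force: 79.9
```

>>> apply_moves([
  [-1,-0.005,0,0.01,0,0,0],
  [-1,-0.005,0,0.01,0,0,0],
  [-1,-0.005,0,0.01,0,0,0],
])

```text
clock: 15.05
tool_pos: [0.5673, 0.0336, 0.1528]
tool_rot: [[0.85, -0.191, 0.49], [-0.165, -0.982, -0.096], [0.5, 0.001, -0.866]]
force: [-3.0, 0.3, 7.2]
grip_width: 0.0211
grasp_force: 81.2
```

```bash
python3 -c "
from h import *
tip()
delta(*tcp_for(np.array([.037,-.005,.0195]),30))
p,d=viewer.capture('side');cv2.imwrite('pics/s5.png',cv2.resize(p[120:280,200:340],(700,600),interpolation=2)[...,::-1])"
```

```text
tip in rest mm [36.3 -4.6 19.1] axis [-0.5    0.     0.866]
t 15.05 pos [0.5673 0.0336 0.1528] F [-2.97  0.28  7.15] w 0.0211 gf 81.2 q [-0.13 -0.03  2.1  -0.06  0.55  1.67]
shift/0.1 [ 0.008  0.004 -0.   ] turn/45 [0.    0.    0.002]
```

View pics/s5.png

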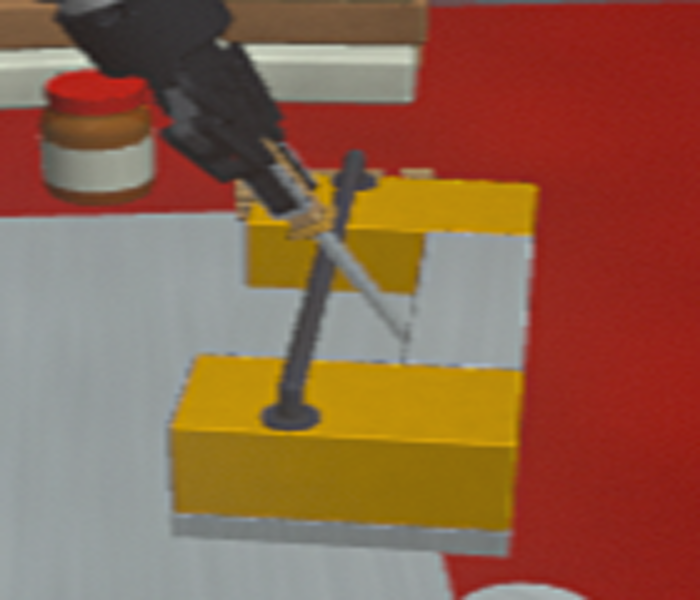

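The view shows the blade under the hood, lying at the bar (325,250 in the crop), jar and sticks untouched; contact at 12 mm depth. Ease off and open slowly.

>>> apply_moves([
  [-1,0.003,0,-0.005,0,0,0],
  [-1,0.003,0,-0.005,0,0,0],
  [-1,0.003,0,-0.005,0,0,0],
  [-0.45,0.003,0,-0.005,0,0,0],
  [-0.35,0.003,0,-0.005,0,0,0],
  [-0.2,0.003,0,-0.005,0,0,0],
  [0,0.003,0,-0.005,0,0,0],
  [0,0.003,0,-0.005,0,0,0],
], newtons=20)

```text
clock: 15.77
tool_pos: [0.5665, 0.0336, 0.152]
tool_rot: [[0.851, -0.191, 0.488], [-0.166, -0.982, -0.096], [0.498, 0.001, -0.867]]
force: [0.8, 0.8, 0.2]
grip_width: 0.0426
grasp_force: 0.0
```

>>> apply_moves([
  [0.4,0,0,0,0,0,0],
  [0.8,0,0,0,0,0,0],
  [0.8,0,0,0,0,0,0],
  [0.8,0,0,0,0,0,0],
])

```text
clock: 16.1
tool_pos: [0.5667, 0.0336, 0.1524]
tool_rot: [[0.851, -0.192, 0.489], [-0.166, -0.981, -0.096], [0.498, 0.001, -0.867]]
force: [1.0, 0.6, 1.2]
grip_width: 0.0769
grasp_force: 0.0
```

>>> apply_moves([
  [0.8,0,0,-0.2,0,0,0],
  [0.8,0,0,-0.4,0,0,0],
  [0.8,0,0,-0.7,0,0,0],
  [0.8,0,0,-1,0,0,0],
  [0.8,0,0,-1,0,0,0],
  [0.8,0,0,-1,0,0,0],
])

```text
clock: 16.6
tool_pos: [0.5186, 0.0433, 0.2415]
tool_rot: [[0.849, -0.191, 0.493], [-0.165, -0.982, -0.096], [0.502, 0.0, -0.865]]
force: [1.0, 0.5, -0.8]
grip_width: 0.077
grasp_force: 0.0
```

```bash
python3 - <<'E'
from h import *
s=r.observe();print(s["clock"],s["force"],s["grip_width"])
p,d=viewer.capture('side');w=cloud("side",d);cv2.imwrite('pics/s6.png',cv2.resize(p[100:280,180:340],(700,600),interpolation=2)[...,::-1])
q=(w-REST)@RZ
for a,b in((.12,.14),(.14,.16),(.16,.18),(.18,.20),(.2,.22)):
    m=(q[...,2]>a)&(q[...,2]<b)&(abs(q[...,0]+.06)<.07)&(abs(q[...,1])<.04)
    if m.sum():print(a,m.sum(),np.round(np.median(q[m],0)*1000,1))
E
```

```text
16.6 [ 1.04506319  0.52016885 -0.75682868] 0.07701489475660135
0.12 36 [-28.9 -12.6 130.8]
0.14 82 [-36.1 -13.8 148. ]
0.16 76 [-48.9 -14.1 170.7]
0.18 66 [-60.2 -12.5 189. ]
```

View pics/s6.png

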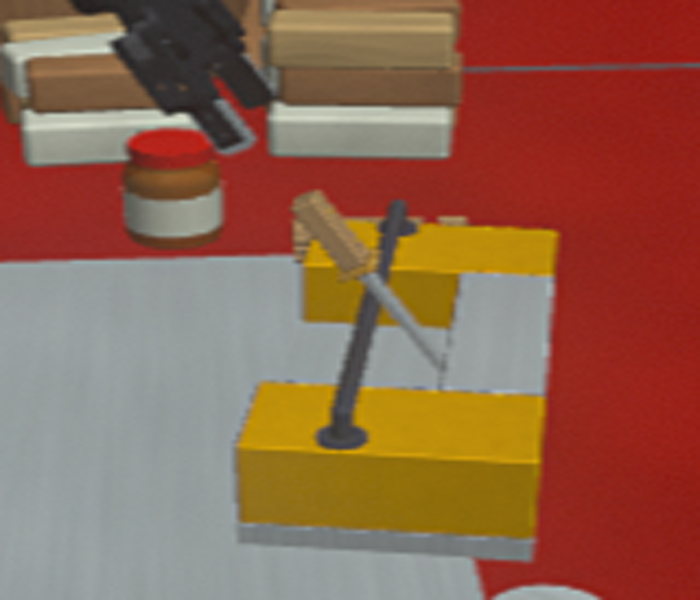

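The spatula stands free at about 31°, with its blade on the bar, handle top at (310,200), and the gripper clear at (240,140).

```bash
python3 -c "
from bench import close_job
print(close_job())"
```

```text
the job is handed in; nothing more can be done
None
```

The spatula stands in the groove, leaning about 31° back on the front bar, and the gripper is clear; I've handed the job in at about 17 s of the 64 s, and the judge returned no verdict.

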